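# Refit the shoe dryer's control key and hold it pressed

### The job

Draw the orange control key straight up out of its slotted stand in the mesh tray, turn it so that its D-shaped socket matches the D-shaft on top of the shoe dryer, and push it fully home on the shaft. Then press key and shaft down against the spring to the stop, and finish still gripping the key and holding it pressed down: do not let go. Leave the other things where they lie.

Things in the scene. Friction and masses are not known exactly. Their poses are not given: they have to be found in the camera images.
- key: orange control key, loose, 50-95 g. Below: round hub 31 mm across, 20 mm high, with a D socket open downwards. Above: upright flat blade, 60 mm wide along x, 9 mm thick along y, 20 to 74 mm above the origin; pinch it across its thickness. Origin: centre of the hub's underside, on the socket axis, z up. The socket's flat wall is on the +x side; the blade's top corner on that side is painted white
- key_seat (a point): point on the key's axis at the ceiling of its socket, 16 mm above the key's origin; meets the shaft's tip when fully home. Axes as the key's. The socket is 18 mm across (round part), its flat 5 mm from the axis: 1 mm clearance all round the shaft; the mouth is chamfered 3 mm wide, 4 mm deep
- holder: grey slotted stand fixed in the tray, base 84 (x) x 50 x 6 mm, origin under its centre. Two end posts (beyond x +-24 mm), 54 mm high, have facing upright grooves, 11.5 mm wide, that hold the blade's side edges. The key stands on the base, its origin 6 mm above the stand's, axes parallel; 26 mm of blade shows above the posts. It comes out only straight up, free after 28 mm
- tray: black steel mesh tray fixed on the cabinet top, 260 (x) x 300 (y) mm, walls 40 mm high, floor 3 mm thick; origin under its centre
- dryer: white shoe dryer, fixed, box 150 (x) x 200 (y) x 60 mm high, origin under its centre. Two grey air tubes, 38 mm in diameter (48 mm at the foot), stand on it at x +25, y +-70 mm, tops 126 mm above the origin. The control shaft rises from its top at x -30, y 0. A blue stripe on the top runs from the shaft towards +x, the side of its flat
- shaft_tip (a point): centre (axis) of the steel D-shaft's upper end, 24 mm above the dryer's top; it moves down with the shaft. The shaft is 16 mm in diameter with one flat 4 mm from the axis on this point's +x side (the blue stripe's side); z up. The shaft does not turn. The key goes on with its x along this x
- shaft (a joint): how far the D-shaft is pressed down: 0 at rest, 0.006 m at its stop. A return spring pushes up with 4 N at rest and 10 N at the stop
- brush_case: white toothbrush travel case, 34 x 200 x 28 mm, long along its y, lying in the tray; origin under its centre
- power_bank: slate grey power bank, 108 x 66 x 17 mm, lying in the tray; origin under its centre
- tire_gauge: aluminium pencil tire gauge, about 120 mm long along its x, 14 mm thick, lying in the tray; origin under its centre
- door_stop: red plastic door stopper wedge, 34 x 84 x 30 mm, lying in the tray; origin under its centre
- polish_tin: round flat shoe polish tin, 72 mm across, 22 mm high, on the cabinet top right of the tray; origin under its centre
- shoe_brush: wooden shoe brush, 50 x 150 x 40 mm, on the cabinet top, nearer the robot than the dryer; origin under its centre
- bin: cream plastic tilt-out bin, fixed at the left of the cabinet top, 200 x 170 mm, 236 mm high; origin under its centre
Things that resemble listed ones, but are neither listed nor needed, are in the scene too. What is meant by the key is not blue, and is the larger of those in its own colour.

How it is judged:
By the outcome, as a careful person would: the job done as asked, in the order asked, and still so for the second after the job is handed in, while the arm keeps its last pose, push and grip.
It also fails if it takes over 45 s, if anything falls off the work surface, if the arm or the gripper's body presses on something with over 40 N, if the wrist force passes 120 N, or if a joint passes its speed limit or range.

### The arm

A 6-joint arm with a two-finger parallel gripper is mounted at the origin on the work surface. World frame = base frame: x ahead of the robot, y to its left, z up, the work surface at z = 0. Lengths are in m, angles in rad, forces in N, time in s.
With the tool pointing down it reaches from about 0.425 to 0.925 m from the base axis. Payload 12.5 kg.
Tool frame: the origin (TCP) lies at the very end of the fingers, on their centre line; the grasp point (between the pads) lies 19 mm behind it; z points along the fingers, y is the direction in which the jaws open and shut (so a half turn about z gives the same grasp; the last joint's range is limited). The gripper opens to 85 mm and grips with 20 to 120 N. Pads are 22 mm wide; open, the fingers measure 114 mm over their backs; the gripper's body (76 mm by 85 mm) begins 54 mm behind the grasp point. The pads swing forward as they close: fully open they stand 13 mm farther back than shut.
Start: joints at [1.064, 0.491, 1.559, -0, 1.092, -0.106], TCP at [0.244, 0.575, 0.231] pointing down, gripper open.
Joint ranges: [-3.1, 3.1], [-0.84, 2.19], [0.05, 2.79], [-1.13, 4.28], [0.06, 2.93], [-2.69, 2.69]. Speed limits (rad/s): [2.22, 2.22, 2.79, 3.14, 3.14, 3.14].

### API

Orientations are given as a rotation vector (axis times angle).
In Python, from station import manip gives the robot as it stands.
- The arm moves only by the tool carry_out, never from a script. Its argument "commands" is text: rows parted by semicolons, each of 7 numbers parted by spaces: the finger opening in cm, from 0 to 8.54, then the shift along the world's x, y, z in cm, then the turn, a rotation vector about the world's x, y, z in rad. In form: claw tx ty tz rx ry rz; .... A call has 1 to 10 rows; each row shifts and turns the commanded pose from where the row before left it; what a row does not reach is not made up. A row lasts 1/12 s, in which the tool goes at most 41.7 mm and 7.16 degrees, less where a joint would pass 70% of its speed; a pose out of reach is approached as far as the arm can. A call is refused whole if a number of a shift passes 4.17 or a number of a turn 0.125, either way. A call with a gripper value outside its range is refused whole. The fingers move at their own pace and stop on an object; "newtons" is the grip in N (left out, the last holds). Time passes only in rows, so rows that do not move let the fingers close. It gives the time, the measured TCP pose, the force and the opening at its end, in the units of the state.
- manip.sense(): the state, without advancing time (a new reading comes with each control period).
- manip.capture(name): name is "scene" or "top" or "wrist"; returns a dict with "img" (420x560x3 uint8, red, green, blue), "z_map" (420x560 float32, m along the optical axis (not along the pixel's ray), 0 where there is no reading), "fovy" (degrees; the focal length in pixels is half the picture's height over the tangent of half this angle, whatever the lens; pixels are square), "cx", "cy" (the principal point, pixels), "R" (3x3) and "t" (3): a world point X has camera coordinates R X + t. Camera axes: x right, y down, z forward; pixel columns grow to the right and rows downward; lengths in m; the calibration is good to about 2 mm. The wrist camera is an equidistant fisheye: a pixel r from the principal point sees the ray r / f radians off the axis. A picture is of the moment at which its call begins.
- manip.sign_off(): hands the job in, once; it reports no verdict.
The state is a dict: "clock": time; "q": joint angles; "joint_velocities": joint speeds; "joint_torque": joint torques, N m; "tool_pos": TCP position; "orientation": TCP orientation; "contact_force": force on the tool from outside, world axes, zero at the start; "torque": the same for the moment, N m; "grip_width": finger opening in m.
Only numpy, scipy, OpenCV 4.12 (cv2) and the standard library are available. Lean on these libraries where they do the work, as an engineer would, in place of code of your own. Each camera call takes 0.05 s, during which the arm holds its last target. There are 200 camera calls.

## Working session

There is one attempt and no reset: what is moved stays moved. The work goes in short steps, Python scripts to look and compute and a tool call to move; the robot and the scene stay as the last step left them, time stands still between calls to the robot, and variables do not carry over. Pictures are saved under pics/ and viewed, about 8 in all and at most 12, crops included, and the job is handed in when it is done.

Besides the shell and the picture viewer there is one more tool, called in YAML: its name, and indented under it one key for each argument. carry_out: Moves the arm, as the interface text tells. Its arguments: {"type":"object","properties":{"commands":{"type":"string"},"newtons":{"type":"number"}},"required":["commands"]}

```bash
mkdir -p pics
cat > h.py <<'E'
import numpy as np, cv2
from station import manip
def cap(n):
    c=manip.capture(n); c['f']=210/np.tan(np.radians(c['fovy']/2)); return c
def save(c,name,box=None,s=1):
    im=c['img'][...,::-1]
    if box: im=im[box[1]:box[3],box[0]:box[2]]
    cv2.imwrite('pics/'+name,cv2.resize(im,None,fx=s,fy=s,interpolation=cv2.INTER_CUBIC))
def pts(c):  # world points from depth, pinhole
    v,u=np.mgrid[0:420,0:560]; z=c['z_map']
    P=np.stack([(u-c['cx'])/c['f']*z,(v-c['cy'])/c['f']*z,z],-1)
    return (P-c['t'])@c['R']
def ray(c,u,v,fish=False):
    a=np.array([u-c['cx'],v-c['cy']])/c['f']
    if fish:
        r=np.linalg.norm(a); d=np.r_[a/r*np.sin(r),np.cos(r)]
    else: d=np.r_[a,1]
    return -c['R'].T@c['t'], c['R'].T@d
def onz(c,u,v,z,fish=False):
    o,d=ray(c,u,v,fish); return o+d*(z-o[2])/d[2]
E
python3 - <<'E'
from h import *
for n in('scene','top'):
    c=cap(n); save(c,n+'0.png',s=1.4); np.savez('/tmp/'+n,**c); print(n,c['fovy'],c['cx'],c['cy'],-c['R'].T@c['t'])
    print(c['R'].round(3))
print(manip.sense())
E
```

```text
scene 56.9449034488119 282.81461259622944 210.41559587027618 [ 1.20234238 -0.59791268  0.80768638]
[[ 0.7    0.715 -0.006]
 [ 0.434 -0.432 -0.79 ]
 [-0.567  0.55  -0.613]]
top 49.94996175831657 275.3878495143842 207.67761624138484 [0.21595198 0.01746749 1.69893636]
[[ 0.068 -0.998  0.004]
 [-0.978 -0.068 -0.199]
 [ 0.199  0.009 -0.98 ]]
{'clock': 0.1, 'q': array([ 1.06442912e+00,  4.91480243e-01,  1.55940248e+00,  6.47864470e-06,
        1.09170104e+00, -1.05584687e-01]), 'joint_velocities': array([ 0.00113922, -0.00218964,  0.00025974,  0.00141144,  0.00042249,
       -0.00083262]), 'joint_torque': array([ 3.93074937e-03, -6.19442153e+01, -2.62022620e+01, -8.92942671e-05,
        3.02668013e-03,  3.81292489e-05]), 'tool_pos': array([0.24370541, 0.57530471, 0.23079319]), 'orientation': array([-6.25286755e-01, -3.07842630e+00,  1.48166234e-03]), 'contact_force': array([ 0.37131638, -0.29037697,  0.43490664]), 'torque': array([-0.00633001, -0.02395398,  0.00785126]), 'grip_width': 0.08537298382851179}
```

View pics/scene0.png

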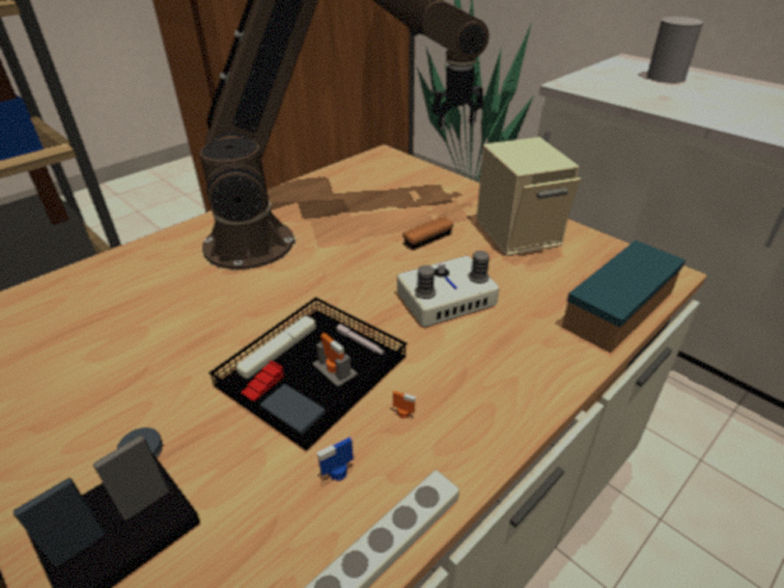

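View pics/top0.png

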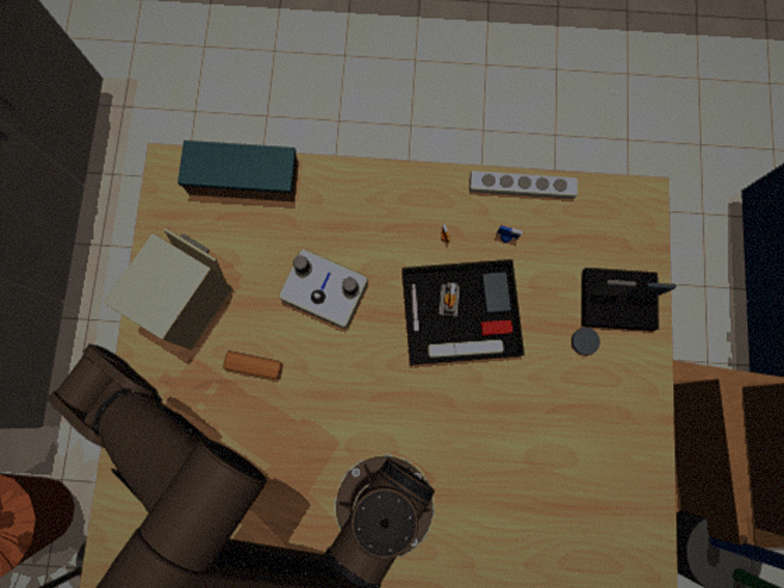

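The scene view shows the orange key in its stand in the tray at (333,355)/1.4, with the dryer at (447,288)/1.4. In the top view the key is at (450,298)/1.4, the shaft at (318,296)/1.4, and the blue stripe runs from the shaft to (327,275)/1.4. The small orange key and the blue key, both outside the tray, are decoys.

Run:
```python
from h import *
for n in('scene','top'):
    c=dict(np.load(f'/tmp/{n}.npz')); P=pts(c); im=c['img']; hsv=cv2.cvtColor(im,cv2.COLOR_RGB2HSV)
    if n=='scene': boxk,boxd=(215,230,262,275),(280,175,360,235)
    else: boxk,boxd=(305,195,340,235),(195,175,265,235)
    def sel(b,m):
        mm=np.zeros(m.shape,bool); mm[b[1]:b[3],b[0]:b[2]]=1; return mm&m&(c['z_map']>0)
    H,S,V=[hsv[...,i].astype(int) for i in range(3)]
    k=sel(boxk,(H<18)&(S>150)&(V>90)); Q=P[k]; print(n,'orange',k.sum(),np.median(Q,0),Q.min(0),Q.max(0))
    q=Q[Q[:,2]>np.percentile(Q[:,2],60)]; print(' top',q.mean(0), np.linalg.svd((q-q.mean(0))[:,:2],full_matrices=0)[2][0])
    b=sel(boxd,(H>100)&(H<130)&(S>120)&(V>50)); Q=P[b]; v,u=np.nonzero(b)
    print(' stripe',b.sum(),Q.mean(0),np.linalg.svd((Q-Q.mean(0))[:,:2],full_matrices=0)[2][0],Q.min(0),Q.max(0))
    t=sel(boxd,(P[...,2]>.1)); Q=P[t]; 
    if len(Q):
        l,_=cv2.kmeans(np.float32(Q[:,:2]),2,None,(3,50,1e-5),5,cv2.KMEANS_PP_CENTERS)[1:]; print(' tubes',_,Q[:,2].max())
    w=sel(boxk,(S<60)&(V>150)); print(' white',w.sum(),P[w].mean(0) if w.any() else '')
    d=sel(boxd,(S<40)&(V>120)&(P[...,2]>.05)&(P[...,2]<.07)); print(' top dryer',P[d].mean(0),cv2.minAreaRect(np.float32(P[d][:,:2])))
c=dict(np.load('/tmp/scene.npz')); save(c,'crop1.png',(200,160,370,290),4.5)
```

```text
scene orange 173 [ 0.54516145 -0.14640243  0.05300851] [ 0.43930447 -0.15815839  0.00078475] [ 0.57729237 -0.08439703  0.08573026]
 top [ 0.54388797 -0.1444247   0.0729401 ] [ 0.99845648 -0.05553961]
 stripe 6 [0.56570358 0.19433454 0.06143801] [ 0.95329579 -0.3020383 ] [0.55247758 0.18948326 0.06020685] [0.57992139 0.19803836 0.06343476]
 tubes [[0.55522406 0.11807115]
 [0.6028225  0.24902526]] 0.1304334770853464
 white 103 [ 0.48115184 -0.09357731  0.03375541]
 top dryer [0.56570057 0.19249461 0.05953776] ((0.5545238852500916, 0.19773562252521515), (0.19229550659656525, 0.14510630071163177), 69.6351089477539)
top orange 34 [ 0.5416633  -0.13864853  0.03338102] [ 0.51736657 -0.15510499  0.02092328] [ 0.55764165 -0.12768884  0.08778055]
 top [ 0.52972884 -0.13946232  0.07949148] [-0.99129863 -0.13163214]
 stripe 23 [0.56548629 0.19496073 0.06185377] [-0.94821522  0.31762856] [0.54306168 0.1860146  0.05116825] [0.5861978  0.20268288 0.0694444 ]
 tubes [[0.59493536 0.25586882]
 [0.54676485 0.12531088]] 0.13718022635503496
 white 0 
 top dryer [0.54361849 0.20196449 0.06004284] ((0.5494314432144165, 0.20110481977462769), (0.19596025347709656, 0.1442469209432602), 69.614013671875)
```

View pics/crop1.png

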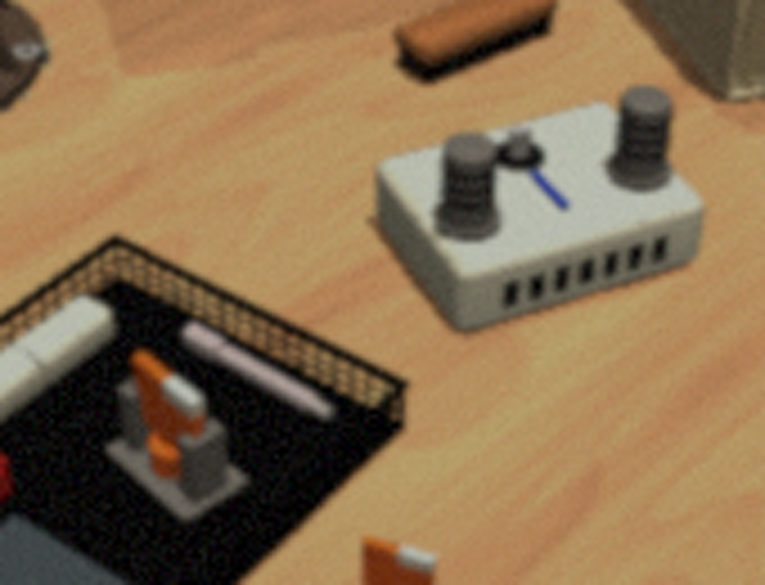

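The crop shows the white corner on the side away from the robot, so the key's +x is roughly world +x. The stripe runs from the shaft in a direction of about -19°. Next I move over the dryer and tray to look from close up.

carry_out:
  commands: "8.5 0 0 4 0 0 0;8.5 0 0 4 0 0 0;8.5 1.5 -3.8 0 0 0 0;8.5 1.5 -3.8 0 0 0 0;8.5 1.5 -3.8 0 0 0 0;8.5 1.5 -3.8 0 0 0 0.1;8.5 1.5 -3.8 0 0 0 0.1;8.5 1.5 -3.8 0 0 0 0.1;8.5 1.5 -3.8 0 0 0 0.1;8.5 1.5 -3.8 0 0 0 0"

```text
clock: 0.93
tool_pos: [0.3638, 0.2698, 0.3113]
orientation: [0.008, -3.142, 0.0]
contact_force: [2.6, -0.9, -0.2]
grip_width: 0.0846
```

carry_out:
  commands: "8.5 3 -2 0 0 0 0;8.5 3 -2 0 0 0 0;8.5 0 0 0 0 0 0;8.5 0 0 0 0 0 0"

```text
clock: 1.27
tool_pos: [0.4247, 0.2306, 0.3109]
orientation: [-0.007, -3.141, 0.0]
contact_force: [-0.8, 0.2, -0.4]
grip_width: 0.0849
```

Run:
```python
from h import *
c=cap('wrist'); save(c,'w1.png',s=1.4); np.savez('/tmp/w1',**c); print(c['fovy'],c['f'],-c['R'].T@c['t']);print(c['R'].round(3))
s=manip.sense(); print(s['clock'],s['tool_pos'],s['orientation'])
```

```text
65.70646984690485 325.19226210127806 [0.35219872 0.2319179  0.45166573]
[[ 0.005  1.    -0.001]
 [ 0.96  -0.004  0.279]
 [ 0.279 -0.002 -0.96 ]]
1.3167 [0.42372862 0.23131133 0.31090189] [-4.62151260e-03 -3.14050174e+00  2.69052993e-04]
```

View pics/w1.png

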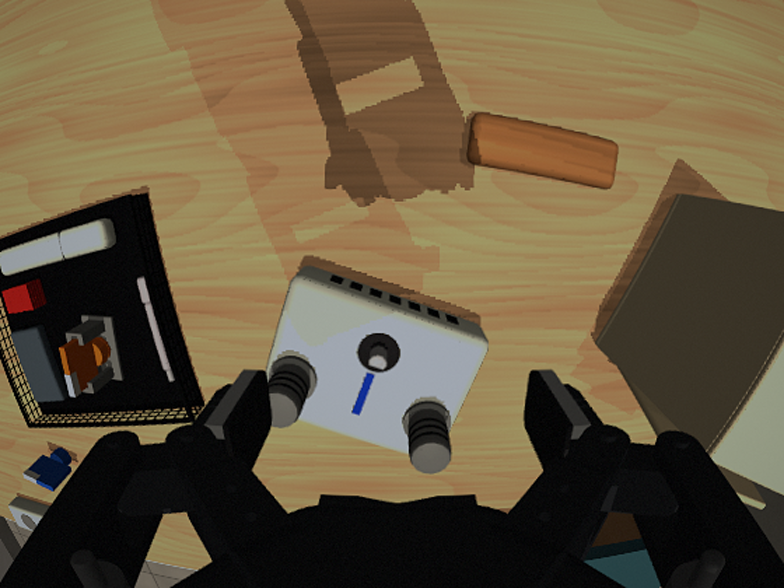

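The wrist view shows the shaft in its dark collar at (378,355)/1.4, with the blue stripe from (371,375) to (356,413)/1.4. The key in its stand is at (90,355)/1.4, with its white corner at (70,378)/1.4, the far side.

Run:
```python
from h import *
c=dict(np.load('/tmp/w1.npz')); im=c['img']; hsv=cv2.cvtColor(im,cv2.COLOR_RGB2HSV).astype(int)
m=(hsv[...,0]>100)&(hsv[...,0]<130)&(hsv[...,1]>120)&(hsv[...,2]>60); m[:262]=0;m[300:]=0;m[:,:245]=0;m[:,275:]=0
v,u=np.nonzero(m); W=np.array([onz(c,a,b,.06,True) for a,b in zip(u,v)])[:,:2]
d=np.linalg.svd(W-W.mean(0),full_matrices=0)[2][0]; d*=np.sign(d[0]); yaw=np.arctan2(d[1],d[0])
print('stripe',len(W),W.mean(0),np.degrees(yaw), (W-W.mean(0))@d.T.__array__().reshape(2)[[0,1]] .max() if 0 else ((W-W.mean(0))@d).max())
# dryer top outline
z=c['z_map']; m2=((hsv[...,1]<45)&(hsv[...,2]>110)).astype(np.uint8); m2[:180]=0; m2[340:]=0; m2[:,:190]=0;m2[:,352:]=0
v,u=np.nonzero(m2); W2=np.array([onz(c,a,b,.06,True) for a,b in zip(u,v)])[:,:2]
print(cv2.minAreaRect(np.float32(W2)))
g=cv2.cvtColor(im,cv2.COLOR_RGB2GRAY)
print(g[238:268,255:288:1])
```

```text
stripe 162 [0.56325489 0.19679227] -20.23102643966688 0.023991444909019534
((0.543983519077301, 0.203152596950531), (0.19277657568454742, 0.14477920532226562), 69.7832260131836)
[[165 165 165 165 167 167 164 163 165 166 106  55  33  15   7   9   9  22
   18  71 125 160 165 169 167 166 165 166 165 167 166 166 165]
 [166 165 166 166 167 171 122  90  65  24  12  22  24  25  26  24  22  24
   24  21  13  18  56 152 167 169 167 166 166 166 166 165 165]
 [166 166 167 168 170 166 103  29  17  22  25  25  23  27  26  27  25  28
   24  26  23  21  16  47 128 161 169 167 166 166 166 165 165]
 [166 167 168 162 160  92  19  25  27  24  26  26  26  25  25  28  26  26
   25  24  27  24  27  20  24 101 158 169 166 166 165 165 165]
 [166 167 171 118  44  16  23  26  28  26  28  27  27  26  28  23  27  26
   29  28  26  27  28  22  22  13  90 155 168 167 166 166 165]
 [165 169 156  92  26  22  26  26  26  27  28  28  24  27  28  27  23  25
   24  28  27  27  27  27  26  23  13  64 159 169 165 166 164]
 [168 167 100  20  21  26  26  25  24  28  28  25  24  23  13   7   8  21
   26  26  25  26  26  27 
[... 2488 characters left out ...]
6 166 165 166]
 [164 166 165 166 169 162 141  90  29  14  17  18  19  15  26  61  90 118
  131  73  19  14  15  57 119 157 168 166 165 166 165 165 165]
 [166 165 165 166 167 169 170 155 126  90  45  15  15  14  16  15  11  24
   42  23  22  59 116 138 165 169 166 166 165 164 165 165 166]
 [166 165 166 165 166 168 159 150 161 158 145 126 106  77  59  51  59  68
   74 112 130 140 166 169 167 166 166 165 165 166 165 167 165]
 [166 166 165 165 167 169 134  89 103 115 126 146 156 150 145 142 144 146
  147 162 171 168 168 166 166 165 165 165 165 164 166 165 165]
 [165 165 167 166 167 167 120  43  43  42  60  90 131 162 169 170 170 170
  168 166 167 167 165 166 165 167 166 165 164 166 165 165 165]]
```

```bash
cat >> h.py <<'E'
def tip(c,u0,v0,r,yaw,thr=90,z=.084):
    g=cv2.cvtColor(c['img'],cv2.COLOR_RGB2GRAY); vv,uu=np.mgrid[0:420,0:560]
    n,l,st,ce=cv2.connectedComponentsWithStats(((g>thr)&(np.hypot(uu-u0,vv-v0)<r)).astype(np.uint8))
    i=1+st[1:,4].argmax(); W=onz(c,*ce[i],z,True); return W[:2]+.00137*np.array([np.cos(yaw),np.sin(yaw)]),st[i]
E
python3 - <<'E'
from h import *
c=dict(np.load('/tmp/w1.npz')); y=np.radians(-20.2)
print(tip(c,269,258,9,y))
w=np.array([0.56325489,0.19679227]);d=np.array([np.cos(y),np.sin(y)]);p=tip(c,269,258,9,y)[0]
print('lateral off stripe line',np.cross(d,p-w), 'along',(p-w)@d)
E
```

```text
(array([0.51940938, 0.21273757]), array([263, 254,  13,  10,  94], dtype=int32))
lateral off stripe line -0.0001752244635830711 along -0.04665459187155825<stdin>:5: DeprecationWarning: Arrays of 2-dimensional vectors are deprecated. Use arrays of 3-dimensional vectors instead. (deprecated in NumPy 2.0)
```

carry_out:
  commands: "8.5 1 -4 0 0 0 0;8.5 1 -4 0 0 0 0;8.5 1 -4 0 0 0 0;8.5 1 -4 0 0 0 0;8.5 1 -4 0 0 0 0;8.5 1 -4 0 0 0 0;8.5 1 -4 -2 0 0 0;8.5 1 -4 -2 0 0 0;8.5 1 -4 -1 0 0 0;8.5 0 0 0 0 0 0"

```text
clock: 2.15
tool_pos: [0.5122, -0.124, 0.2628]
orientation: [-0.006, -3.139, -0.0]
contact_force: [-0.3, 0.5, -0.9]
grip_width: 0.0851
```

carry_out:
  commands: "8.5 0 0 0 0 0 0;8.5 0 0 0 0 0 0"

```text
clock: 2.32
tool_pos: [0.5115, -0.1191, 0.2652]
orientation: [-0.001, -3.141, -0.001]
contact_force: [-1.0, 0.0, 0.8]
grip_width: 0.0847
```

Run:
```python
from h import *
c=cap('wrist'); save(c,'w2.png',s=1.4); np.savez('/tmp/w2',**c); 
s=manip.sense(); print(s['clock'],s['tool_pos'],s['orientation'])
```

```text
2.3667 [ 0.51157422 -0.11874366  0.26553083] [-2.43768972e-04  3.14136798e+00  3.70737666e-04]
```

View pics/w2.png

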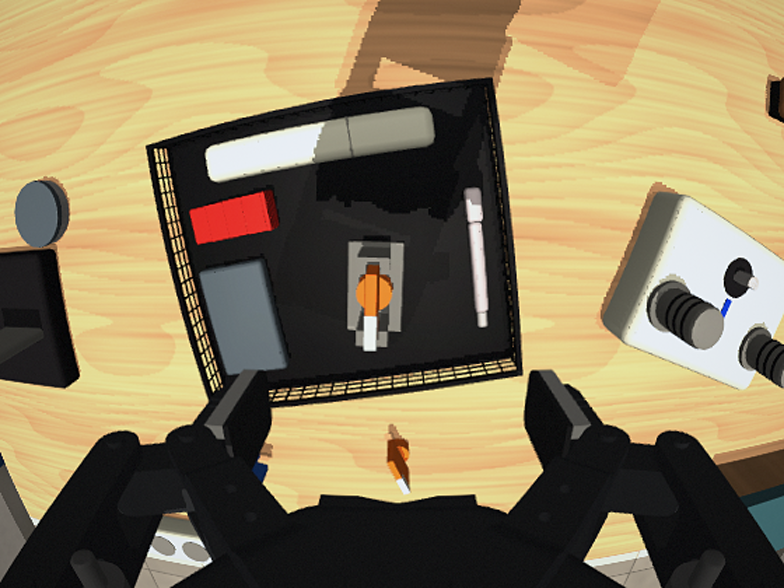

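The key sits in its stand at about (370,300)/1.4. The white end of the blade is at (370,350)/1.4, and the blade runs almost along the image's vertical, which is world x.

Run:
```python
from h import *
c=dict(np.load('/tmp/w2.npz')); im=c['img']; hsv=cv2.cvtColor(im,cv2.COLOR_RGB2HSV).astype(int)
H,S,V=[hsv[...,i] for i in range(3)]
def box(m,u0,v0,u1,v1):
    k=np.zeros(m.shape,bool);k[v0:v1,u0:u1]=1;return np.nonzero(m&k)
v,u=box((S<60)&(V>190),255,220,276,255); W=np.array([onz(c,a,b,.083,True) for a,b in zip(u,v)])[:,:2]
print('white',u.min(),u.max(),v.min(),v.max(),W.min(0),W.max(0),W.mean(0),cv2.minAreaRect(np.float32(W)))
for r in range(186,252,4):
    print(r,[tuple(x) for x in im[r,256:280:1].astype(int).sum(1).reshape(-1,24).tolist()], )
z=c['z_map']
v,u=box((S<60)&(V>60)&(z>0),244,168,292,245); W=np.array([onz(c,a,b,.009,True) for a,b in zip(u,v)])[:,:2]
print('base',cv2.minAreaRect(np.float32(W)))
# orange rows centers
for r in range(186,250,5):
    o=np.nonzero(((H<18)&(S>150)&(V>60)|((V>190)&(S<60)))[r,250:285])[0]+250
    if len(o): print(r,o.min(),o.max(), onz(c,(o.min()+o.max())/2,r,.083,True)[:2].round(4))
```

```text
white 260 268 226 249 [ 0.54785295 -0.1437355 ] [ 0.5740124  -0.13467448] [ 0.5604636  -0.13929988] ((0.5609344244003296, -0.13913339376449585), (0.008553791791200638, 0.0263757836073637), 88.581298828125)
186 [(432, 431, 431, 433, 432, 437, 443, 446, 452, 449, 455, 453, 447, 447, 450, 442, 435, 436, 437, 435, 435, 436, 364, 421)]
190 [(431, 434, 435, 435, 447, 248, 131, 168, 171, 172, 170, 164, 168, 170, 122, 411, 442, 434, 435, 432, 439, 443, 363, 417)]
194 [(432, 431, 435, 443, 456, 262, 154, 158, 166, 168, 171, 168, 167, 152, 120, 346, 432, 441, 438, 439, 437, 433, 430, 429)]
198 [(290, 225, 209, 168, 163, 396, 423, 421, 424, 425, 427, 434, 435, 220, 105, 364, 286, 184, 155, 148, 183, 191, 185, 404)]
202 [(363, 412, 435, 433, 352, 408, 422, 422, 423, 422, 424, 433, 428, 209, 129, 417, 435, 430, 429, 435, 446, 341, 185, 237)]
206 [(424, 426, 425, 428, 362, 410, 419, 422, 423, 423, 428, 431, 419, 216, 133, 416, 434, 428, 431, 427, 429, 432, 439, 221)]
210 [(425, 425, 424, 429, 356, 404, 421, 419, 423, 423, 426, 434, 407, 208, 138, 414, 431, 427, 426, 426, 425, 425, 425, 433)]
214 [
[... 1017 characters left out ...]
 393, 384, 518, 699, 717, 711, 709, 709, 711, 711, 729, 530, 400, 414, 418, 430, 432, 434, 446, 264, 104, 93, 100)]
250 [(97, 89, 76, 175, 455, 530, 523, 527, 526, 529, 533, 548, 351, 135, 80, 92, 86, 92, 95, 91, 99, 96, 92, 91)]
base ((0.5506275296211243, -0.13868358731269836), (0.05019717663526535, 0.095516137778759), 88.29668426513672)
191 262 270 [ 0.5103 -0.1362]
196 260 274 [ 0.5156 -0.1352]
201 257 278 [ 0.5208 -0.1348]
206 255 280 [ 0.5261 -0.1349]
211 255 279 [ 0.5315 -0.1355]
216 257 277 [ 0.5369 -0.1355]
221 260 269 [ 0.5423 -0.1382]
226 260 268 [ 0.5479 -0.1389]
231 260 268 [ 0.5534 -0.139 ]
236 260 268 [ 0.559  -0.1391]
241 260 268 [ 0.5647 -0.1392]
246 260 267 [ 0.5705 -0.1399]
```

carry_out:
  commands: "8.5 1.7 -1 0 0 0 -0.028;8.5 1.64 -1 0 0 0 0;8.5 0 0 -4 0 0 0;8.5 0 0 -4 0 0 0;8.5 0 0 -4 0 0 0;8.5 0 0 -3 0 0 0;8.5 0 0 0 0 0 0;8.5 0 0 0 0 0 0;8.5 0 0 0 0 0 0"

```text
clock: 3.12
tool_pos: [0.5462, -0.1397, 0.1173]
orientation: [0.044, 3.139, -0.001]
contact_force: [0.7, -0.0, 1.7]
grip_width: 0.0852
```

Run:
```python
from h import *
c=cap('wrist'); save(c,'w3.png',s=1.4); np.savez('/tmp/w3',**c); 
s=manip.sense(); print(s['clock'],s['tool_pos'],s['orientation'],s['contact_force'])
```

```text
3.1667 [ 0.54629345 -0.13996282  0.11762476] [ 4.44215101e-02  3.13783961e+00 -1.80097097e-03] [-0.78152912 -0.33582604  0.58344329]
```

View pics/w3.png

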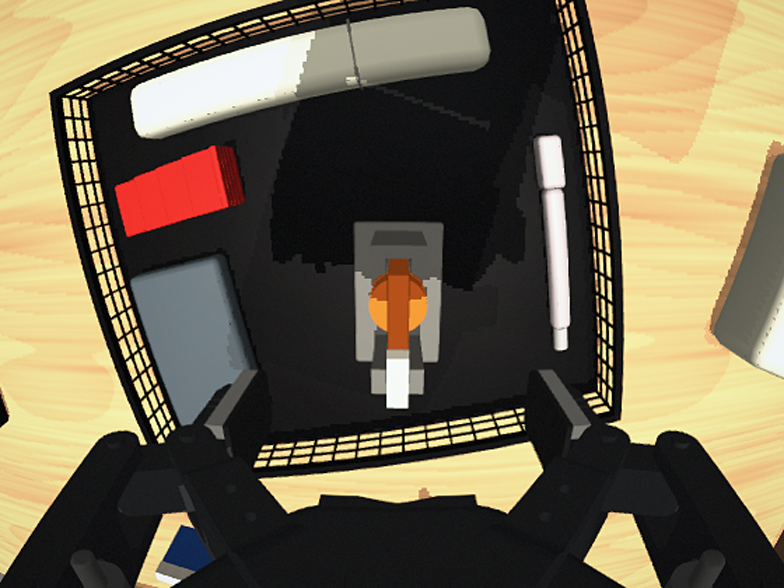

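The blade is centred between the fingers and parallel to the pads. Its white end is at (397,380)/1.4.

Run:
```python
from h import *
c=dict(np.load('/tmp/w3.npz')); im=c['img']; hsv=cv2.cvtColor(im,cv2.COLOR_RGB2HSV).astype(int)
H,S,V=[hsv[...,i] for i in range(3)]
m=(S<60)&(V>190); k=np.zeros(m.shape,bool);k[240:296,270:300]=1
v,u=np.nonzero(m&k); W=np.array([onz(c,a,b,.083,True) for a,b in zip(u,v)])[:,:2]
print('white',W.min(0),W.max(0),W.mean(0),cv2.minAreaRect(np.float32(W)))
```

```text
white [ 0.55127485 -0.14439041] [ 0.57531691 -0.13471682] [ 0.56270497 -0.13950553] ((0.5632824301719666, -0.1394142359495163), (0.009114086627960205, 0.023867448791861534), 87.85079956054688)
```

carry_out:
  commands: "8.5 -0.1 0.1 -2.5 0 0 0;8.5 0 0 -2.5 0 0 0;8.5 0 0 -2 0 0 0;8.5 0 0 0 0 0 0;8.5 0 0 0 0 0 0"

```text
clock: 3.58
tool_pos: [0.5447, -0.1394, 0.0465]
orientation: [0.046, 3.14, -0.0]
contact_force: [-0.1, -0.8, -0.2]
grip_width: 0.0851
```

carry_out:
  commands: "0 0 0 0 0 0 0;0 0 0 0 0 0 0;0 0 0 0 0 0 0;0 0 0 0 0 0 0;0 0 0 0 0 0 0;0 0 0 0 0 0 0;0 0 0 0 0 0 0;0 0 0 0 0 0 0"
  newtons: 60

```text
clock: 4.25
tool_pos: [0.5442, -0.1393, 0.0454]
orientation: [0.046, 3.141, -0.0]
contact_force: [-1.3, 0.4, 5.5]
grip_width: 0.0088
```

Gripped at 8.8 mm. Now the straight lift.

carry_out:
  commands: "0 0 0 0.5 0 0 0;0 0 0 1 0 0 0;0 0 0 1 0 0 0;0 0 0 1.5 0 0 0;0 0 0 2 0 0 0;0 0 0 3 0 0 0;0 0 0 4 0 0 0;0 0 0 4 0 0 0;0 0 0 0 0 0 0;0 0 0 0 0 0 0"

```text
clock: 5.08
tool_pos: [0.5447, -0.1395, 0.2181]
orientation: [0.046, 3.136, -0.003]
contact_force: [0.2, 0.6, -1.2]
grip_width: 0.0088
```

Run:
```python
from h import *
c=cap('wrist'); save(c,'w4.png',s=1.4); np.savez('/tmp/w4',**c)
s=manip.sense(); print(s['clock'],s['tool_pos'],s['orientation'],s['contact_force'],s['grip_width'])
```

```text
5.1333 [ 0.54396755 -0.13922787  0.21617554] [ 4.61833396e-02  3.13959876e+00 -8.03262546e-04] [ 0.09909727 -0.15505217 -0.71473076] 0.008097510419115108
```

View pics/w4.png

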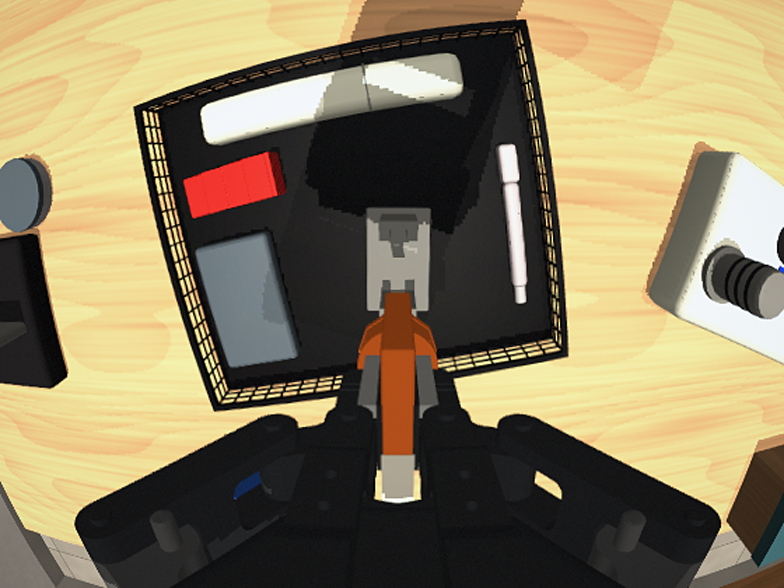

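The key came out and is held, with the stand empty at (398,260)/1.4. The hub sits between the fingers and the white end shows at (397,478)/1.4. Next I go to a spot just short of the shaft, turning the key on the way.

carry_out:
  commands: "0 -0.8 3.5 0 0 0 -0.04;0 -0.8 3.5 0 0 0 -0.04;0 -0.8 3.5 0 0 0 -0.04;0 -0.8 3.5 0 0 0 -0.04;0 -0.8 3.5 0 0 0 -0.04;0 -0.8 3.5 0 0 0 -0.04;0 -0.8 3.5 0 0 0 -0.04;0 -0.8 3.5 0 0 0 -0.04;0 -0.8 3.5 0 0 0 0;0 -0.8 3.5 0 0 0 0"

```text
clock: 5.97
tool_pos: [0.4628, 0.2121, 0.2139]
orientation: [-0.546, -3.091, 0.002]
contact_force: [1.0, -0.4, -0.9]
grip_width: 0.0081
```

carry_out:
  commands: "0 0 0 0 0 0 0;0 0 0 0 0 0 0;0 0 0 0 0 0 0"

```text
clock: 6.22
tool_pos: [0.4637, 0.2104, 0.2142]
orientation: [-0.545, -3.092, 0.002]
contact_force: [0.2, -0.8, -0.3]
grip_width: 0.0085
```

Run:
```python
from h import *
c=cap('wrist'); save(c,'w5.png',s=1.4); np.savez('/tmp/w5',**c)
s=manip.sense(); print(s['clock'],s['tool_pos'],s['orientation'],s['contact_force'],s['grip_width'])
```

```text
6.2667 [0.4640208  0.20996877 0.21439892] [-5.46583414e-01 -3.09231305e+00  1.19973117e-03] [ 1.47206246  0.3418123  -0.69522455] 0.00815297259699392
```

View pics/w5.png

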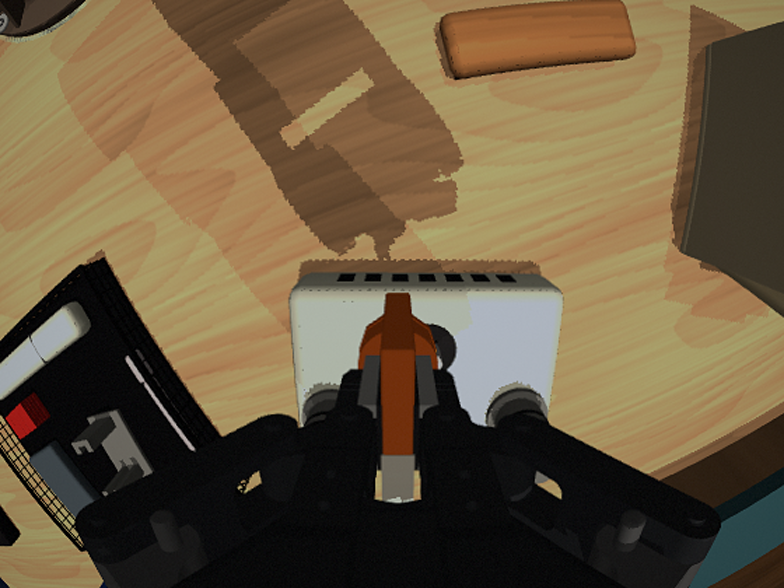

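The dryer's edges are parallel to the image and so to the key. The collar at (445,345)/1.4 is partly hidden by the hub, so I sidestep to uncover it.

carry_out:
  commands: "0 -0.8 -2.5 0 0 0 0;0 -0.8 -2.5 0 0 0 0;0 0 0 0 0 0 0;0 0 0 0 0 0 0;0 0 0 0 0 0 0"

```text
clock: 6.68
tool_pos: [0.4487, 0.1601, 0.2152]
orientation: [0.549, 3.093, 0.0]
contact_force: [0.4, -0.2, -0.5]
grip_width: 0.0087
```

Run:
```python
from h import *
c=cap('wrist'); np.savez('/tmp/w6',**c)
s=manip.sense(); print(s['clock'],s['tool_pos'],s['orientation'],s['contact_force'],s['grip_width'])
save(c,'w6.png',(240,180,440,340),4)
```

```text
6.7333 [0.44867287 0.1604592  0.21514277] [5.47769346e-01 3.09320009e+00 3.59702471e-04] [-0.49835075  0.47216367 -0.87610399] 0.008458756950933366
```

View pics/w6.png

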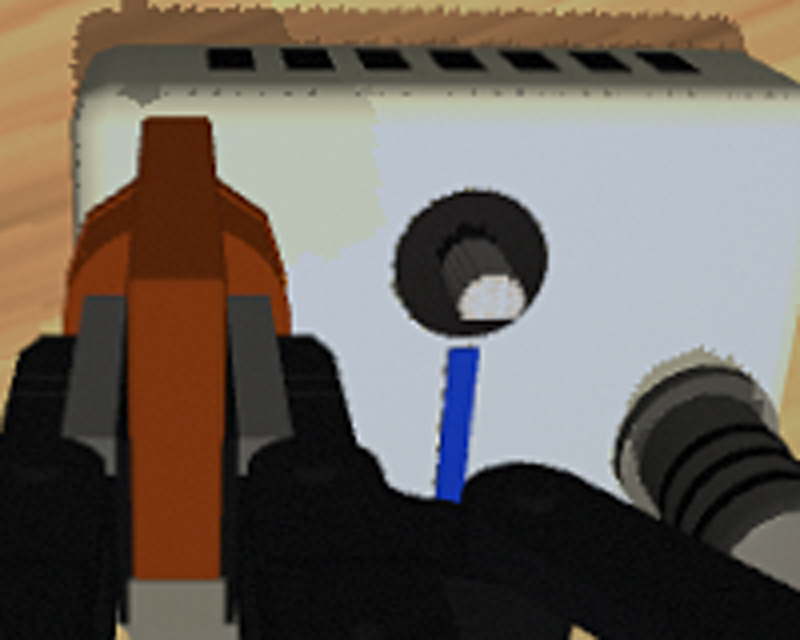

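The D tip shows clearly at full-image pixel (363,254) with its flat on the stripe's side. The blade's near top edge is at row 249.5.

Run:
```python
from h import *
c=dict(np.load('/tmp/w6.npz')); im=c['img']; hsv=cv2.cvtColor(im,cv2.COLOR_RGB2HSV).astype(int)
m=(hsv[...,0]>100)&(hsv[...,0]<130)&(hsv[...,1]>120)&(hsv[...,2]>60); m[:262]=0;m[304:]=0;m[:,:345]=0;m[:,365:]=0
v,u=np.nonzero(m); W=np.array([onz(c,a,b,.06,True) for a,b in zip(u,v)])[:,:2]
d=np.linalg.svd(W-W.mean(0),full_matrices=0)[2][0]; d*=np.sign(d[0]); yaw=np.arctan2(d[1],d[0])
print('stripe yaw',np.degrees(yaw),W.mean(0))
p,st=tip(c,363,254,11,np.radians(-20.2)); print('tip',p,st)
n=np.array([-np.sin(yaw),np.cos(yaw)]); print('tip lateral to stripe',(p-W.mean(0))@n)
tcp=manip.sense()['tool_pos']; R=np.radians(-20.0); ex=np.array([np.cos(R),np.sin(R)]); ey=np.array([-ex[1],ex[0]])
zt=tcp[2]+.0376
for uv in[(272,249.5),(296.3,249.5),(284.1,249.5),(284.2,324.7)]:
    w=onz(c,*uv,zt,True)[:2]-tcp[:2]; print(uv,'tool-frame',w@ex,w@ey)
# same near-edge, far-edge in w4, tool yaw -1.7
c=dict(np.load('/tmp/w4.npz')); hs=c['img'].astype(int)
print(hs[243:255,284].sum(1), hs[348:362,284].sum(1), hs[318:330,284].sum(1))
t4=np.array([.54397,-.13923,.21618]);R=np.radians(-1.7); ex=np.array([np.cos(R),np.sin(R)])
for v in(249.5,324.7,355): print(v,(onz(c,284,v,t4[2]+.0376,True)[:2]-t4[:2])@ex)
```

```text
stripe yaw -20.435277939876393 [0.56147783 0.19737091]
tip [0.52165583 0.21317387] [354 249  20  16 205]
tip lateral to stripe 0.0009046138821549537
(272, 249.5) tool-frame -0.02930860600671516 -0.0038963431035885887
(296.3, 249.5) tool-frame -0.02928890626607979 0.004453827166907334
(284.1, 249.5) tool-frame -0.029305225581481666 0.0002614481772053992
(284.2, 324.7) tool-frame 0.002434405320718239 0.00023825846884704225
[196 198 197 193 195 190 219 270 281 287 282 282] [480 484 481 478 483 477 474 457 753 741 763 304  31  57] [284 282 280 280 275 277 275 435 492 487 486 489]
249.5 -0.02795531507327069
324.7 0.004433320812426294
355 0.02062566051346918
```

Run:
```python
from h import *
def fpt(c,u,v):
    o,d=ray(c,u,v,True); dc=c['R']@d; return o+d/dc[2]*c['z_map'][v,u]
for n,tcp in(('w6',[.44867,.16046,.21514]),('w5',[.46402,.20997,.2144])):
    c=dict(np.load(f'/tmp/{n}.npz')); tcp=np.array(tcp);R=np.radians(-20.0); ex=np.array([np.cos(R),np.sin(R)])
    print('camera rel',-c['R'].T@c['t']-tcp)
    for v in(228,240,247,248,249,250,251,252,260,280,300,320,323,326,330,340,350,354): 
        w=fpt(c,284,v)-tcp; print(v,w[:2]@ex,w[2].round(4))
c=dict(np.load('/tmp/w6.npz'));
for uv in((363,254),(360,251),(366,256),(330,300),(340,215)): print(uv,fpt(c,*uv))
```

```text
camera rel [-0.0682362   0.02513941  0.14077311]
228 -0.028894533623793493 0.0137
240 -0.02801282107496282 0.0252
247 -0.02837094781802998 0.0331
248 -0.028220729331501635 0.0337
249 -0.028402876709754967 0.035
250 -0.02806261092483026 0.0351
251 -0.027603068457468544 0.0349
252 -0.027563797870299965 0.0357
260 -0.02453947973715003 0.0359
280 -0.016296948425579844 0.0355
300 -0.007503478316389785 0.0353
320 0.0021364365076844078 0.0348
323 0.0035880432363589415 0.0349
326 0.004697977990302919 0.0354
330 0.005838298078410815 0.0365
340 0.011664477155812196 0.0357
350 0.01665536277922851 0.0362
354 0.01900931050120744 0.0361
camera rel [-0.06831897  0.02594986  0.14065397]
228 -0.029111571908817545 0.0125
240 -0.0289864727403776 0.0261
247 -0.02873908943274599 0.0325
248 -0.028719163987885498 0.0333
249 -0.029014611399270838 0.035
250 -0.028785812760006108 0.0353
251 -0.028452490060896802 0.0355
252 -0.027842864440590274 0.0349
260 -0.025128004352268907 0.0358
280 -0.01722840290132253 0.036
300 -0.008454013602129861 0.0357
320 0.0006782003001739441 0.0359
323 0.0022925139776121405 0.0357
326 0.0034487984469855977 0.0361
330 0.005813473719426331 0.0356
340 0.011301578142996599 0.0352
350 0.016390191488595395 0.0356
354 0.018118563513606547 0.0362
(363, 254) [0.51924482 0.21365906 0.08183147]
(360, 251) [0.51495954 0.21169524 0.08234979]
(366, 256) [0.5222401  0.21584825 0.08198729]
(330, 300) [0.44200221 0.18004325 0.25968151]
(340, 215) [0.48342607 0.2056887  0.05756573]
```

carry_out:
  commands: "0 2.35 1.76 0 0 0 -0.005;0 2.35 1.76 0 0 0 0;0 2.35 1.76 0 0 0 0;0 0 0 -3 0 0 0;0 0 0 -3 0 0 0;0 0 0 -2.5 0 0 0;0 0 0 0 0 0 0;0 0 0 0 0 0 0;0 0 0 0 0 0 0"

```text
clock: 7.48
tool_pos: [0.5194, 0.2139, 0.1313]
orientation: [0.553, 3.091, 0.001]
contact_force: [-0.0, 0.3, -0.7]
grip_width: 0.0082
```

Run:
```python
from h import *
s=manip.sense(); print(s['clock'],s['tool_pos'],s['orientation'],s['contact_force'],s['torque'],s['grip_width'])
c=cap('scene'); save(c,'s7.png',(270,130,370,205),7.5)
```

```text
7.4833 [0.51936563 0.21389896 0.13131536] [5.53154167e-01 3.09121948e+00 1.07132774e-03] [-0.03585375  0.30510486 -0.73783094] [-0.00864348 -0.01395202 -0.01946919] 0.008248974983126869
```

View pics/s7.png

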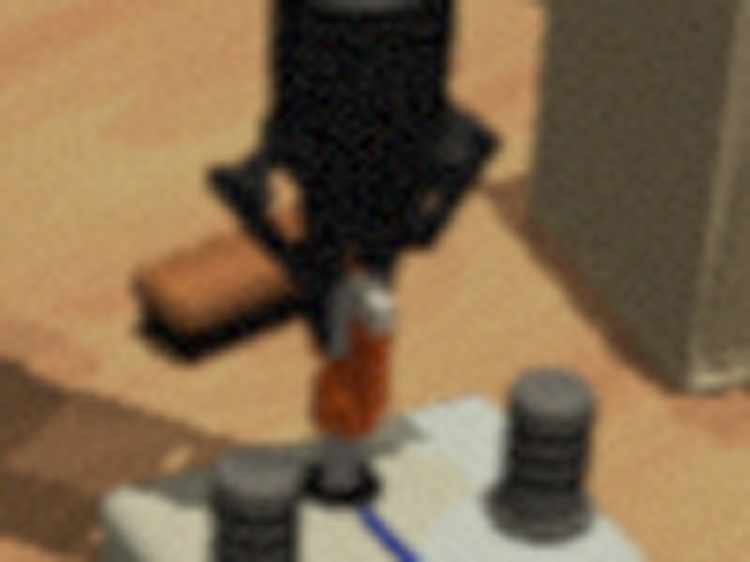

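The hub hangs centred right above the shaft, with hub and shaft axes near crop columns 348 and 344 and the white corner on the stripe's side. I descend gently and watch the force.

carry_out:
  commands: "0 0 -0.05 -0.4 0 0 0;0 0 0 -0.4 0 0 0;0 0 0 -0.4 0 0 0;0 0 0 -0.3 0 0 0;0 0 0 0 0 0 0;0 0 0 0 0 0 0"

```text
clock: 8.03
tool_pos: [0.5186, 0.213, 0.115]
orientation: [-0.554, -3.092, 0.0]
contact_force: [-0.5, -0.1, -0.7]
grip_width: 0.0078
```

carry_out:
  commands: "0 0 0 -0.2 0 0 0;0 0 0 -0.2 0 0 0;0 0 0 0 0 0 0;0 0 0 0 0 0 0"

```text
clock: 8.37
tool_pos: [0.5186, 0.213, 0.111]
orientation: [-0.554, -3.092, -0.0]
contact_force: [0.2, 0.2, -0.3]
grip_width: 0.0081
```

carry_out:
  commands: "0 0 0 -0.2 0 0 0;0 0 0 -0.2 0 0 0;0 0 0 -0.1 0 0 0;0 0 0 0 0 0 0;0 0 0 0 0 0 0"

```text
clock: 8.78
tool_pos: [0.5186, 0.213, 0.106]
orientation: [-0.554, -3.092, -0.0]
contact_force: [0.2, 0.0, -0.7]
grip_width: 0.0086
```

carry_out:
  commands: "0 0 0 -0.1 0 0 0;0 0 0 -0.1 0 0 0;0 0 0 0 0 0 0;0 0 0 0 0 0 0"
  newtons: 90

```text
clock: 9.12
tool_pos: [0.5188, 0.213, 0.1043]
orientation: [0.554, 3.092, 0.0]
contact_force: [-0.7, 0.2, 2.2]
grip_width: 0.008
```

Contact comes at the predicted seating height of 0.104. Now I press down.

carry_out:
  commands: "0 0 0 -0.1 0 0 0;0 0 0 -0.1 0 0 0;0 0 0 0 0 0 0;0 0 0 0 0 0 0"

```text
clock: 9.45
tool_pos: [0.5188, 0.213, 0.1023]
orientation: [0.554, 3.092, 0.0]
contact_force: [-0.5, -0.6, 4.8]
grip_width: 0.0076
```

carry_out:
  commands: "0 0 0 -0.1 0 0 0;0 0 0 -0.1 0 0 0;0 0 0 0 0 0 0;0 0 0 0 0 0 0"

```text
clock: 9.78
tool_pos: [0.5188, 0.213, 0.1004]
orientation: [0.554, 3.092, 0.0]
contact_force: [-1.4, -0.2, 6.2]
grip_width: 0.0082
```

carry_out:
  commands: "0 0 0 -0.1 0 0 0;0 0 0 -0.1 0 0 0;0 0 0 0 0 0 0;0 0 0 0 0 0 0"

```text
clock: 10.12
tool_pos: [0.5188, 0.213, 0.0985]
orientation: [0.554, 3.092, 0.001]
contact_force: [-2.4, -0.0, 8.1]
grip_width: 0.0083
```

carry_out:
  commands: "0 0 0 -0.05 0 0 0;0 0 0 -0.05 0 0 0;0 0 0 0 0 0 0;0 0 0 0 0 0 0"

```text
clock: 10.45
tool_pos: [0.5189, 0.2131, 0.0984]
orientation: [0.553, 3.091, 0.001]
contact_force: [-4.2, -1.1, 17.3]
grip_width: 0.0079
```

carry_out:
  commands: "0 0 0 -0.05 0 0 0;0 0 0 0 0 0 0;0 0 0 0 0 0 0"

```text
clock: 10.7
tool_pos: [0.5189, 0.2131, 0.0983]
orientation: [0.553, 3.091, 0.001]
contact_force: [-4.7, -2.2, 22.8]
grip_width: 0.0078
```

Run:
```python
from h import *
c=cap('scene'); save(c,'s8.png',(270,130,370,205),7.5)
s=manip.sense(); print(s['clock'],s['tool_pos'],s['contact_force'],s['torque'],s['grip_width'])
```

```text
10.75 [0.51890095 0.21309054 0.09830565] [-4.24264946 -1.81351324 22.45225283] [-0.35195855  1.00623122 -0.02352376] 0.007830301098994843
```

View pics/s8.png

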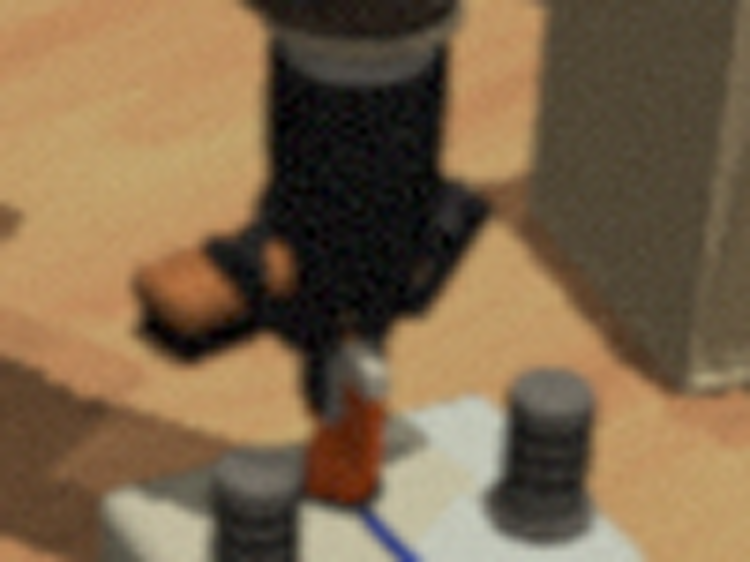

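The hub sits down on the collar at crop (343,490), with the white corner towards the stripe and the fingers still gripping. I hand the job in.

```bash
python3 -c "
from station import manip
print(manip.sign_off())"
```

```text
the job is handed in; nothing more can be done
None
```

The key is on the dryer's shaft and pressed down to the stop. I handed the job in at about 10.8 s with the arm still gripping it and holding it down. I drew it straight up out of its stand, turned it about -18.5° to match the shaft, and slid it on; there was no force until it seated.

**Last checks:**
- **Seating:** contact came at TCP z 0.104 m, the height I expected for fully home.
- **Press:** about 6 mm further down, the force rose from 8 N to 22 N while the height stalled at 0.0983 m. That is well above the spring's 10 N, so the shaft is on its stop.
- **Grip:** the opening reads 7.8 mm at 90 N on the nominally 9 mm blade. The readings have run 0.2–1.4 mm low since the grasp.
- **Last picture:** the hub is down on the collar, with the white corner on the blue stripe's side.

**What disagreed:** my estimates of the shaft's x position differed by up to about 6 mm between views, and I took a value between them. While pressing there is a side force of about 4–5 N. I never touched the other objects with the arm, but I did not check the whole scene again before handing in.

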